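Pop the wide parts box

ROBOT

A 7-joint arm with a two-finger parallel gripper is mounted at the origin on the work surface. World frame = base frame: x ahead of the robot, y to its left, z up, the work surface at z = 0. Lengths are in mm, angles in rad, forces in N, time in s.
With the tool pointing down it reaches from about 400 to 875 mm from the base axis. Payload 4.4 kg.
Tool frame: the origin (TCP) lies on the centre line of the jaws, within the pads' length; the fingertips stand 25 mm ahead of it and the grasp point (between the pads) lies 6 mm ahead of it (ctrl.finger_overhang is the distance from the TCP to the fingertips, in mm); z points along the fingers, y is the line along which they close (so a half turn about z gives the same grasp; the last joint's range is limited). The gripper opens to 85 mm and grips with 20 to 120 N. Pads are 22 mm wide; open, the fingers measure 114 mm over their backs; the gripper's body (76 mm by 85 mm) begins 54 mm behind the grasp point. The pads swing forward as they close: fully open they stand 13 mm farther back than shut.
Start: joints at [1.049, 0.628, 0.038, 1.517, -0.027, 0.996, -0.02], TCP at [286.146, -583.642, 228.413] pointing down, gripper open.
Joint ranges: [-3.06, 3.06], [-0.37, 2.12], [-1.25, 1.32], [0.18, 2.47], [-1.1, 4.24], [0.23, 1.98], [-2.94, 2.94]. Speed limits (rad/s): [2.57, 2.57, 3.14, 3.14, 3.14, 3.14, 3.14].

INTERFACE

Orientations are given as [roll, pitch, yaw] about the fixed x, y, z axes, in that order (R = Rz(yaw) Ry(pitch) Rx(roll)).
In Python, from cell import ctrl gives the robot as it stands. The module is installed in compiled form; this text tells all that it offers.
- The arm moves only by the tool play_rows, never from a script. Its argument "targets" is a list of rows, each a list of 5 numbers: the closure, from 0 (fully open) to 1 (shut), then the shift along the tool's x, y, z in cm, then the turn about the tool's z in degrees. In form: [[gripper, dx, dy, dz, spin], ...]. A call has 1 to 10 rows; each row is the pose to reach, as a shift and turn from the pose commanded when the call began, along the tool's axes at that moment; what a row does not reach only later rows make up. A row lasts 1/10 s, in which the tool goes at most 50 mm and 8.59 degrees, less where a joint would pass 70% of its speed; a pose out of reach is approached as far as the arm can. A call with a gripper value outside its range is refused whole. The fingers move at their own pace and stop on an object; the grip force is fixed at half the most. Time passes only in rows, so rows that repeat a pose let the fingers close. It gives the time, the measured TCP pose, the force, the opening and the grip force at its end, in the units of the state.
- ctrl.read_state(): the state, without advancing time (a new reading comes with each control period).
- ctrl.get_image(name): name is "side" or "top"; returns (picture, depth): 400x640x3 uint8, red, green, blue; 400x640 float32, mm along the optical axis (not along the pixel's ray), 0 where there is no reading.
- ctrl.calibration(name): a dict with "vfov" (degrees; the focal length in pixels is half the picture's height over the tangent of half this angle, whatever the lens; pixels are square), "cx", "cy" (the principal point, pixels), "k1" (the pictures are not rectified: a ray, as slopes to the right and down, at radius r is drawn at 1 + k1 r^2 times it, then the intrinsics apply), "extrinsics" (4x4, takes a point from camera to world coordinates). Camera axes: x right, y down, z forward; pixel columns grow to the right and rows downward; lengths in mm; the calibration is good to about 2 mm. A picture is of the moment at which its call begins. calibration takes no time and is no camera call.
- ctrl.finish_job(): hands the job in; it is judged then, once.
Trained networks look in the newest picture that a camera, given by its name, has taken for a name from the list of things; names that differ only in an ending like _2 or _b are one class to them, and where a whole thing is asked for, a point or a joint stands for the part that bears it (a point fixed in the world has none). Each returns a list of dicts, best first, with "confidence" (0 to 1); they miss things now and then, are a little off and sometimes report something else, mostly with a low value. They report only what shows in the picture. A call takes as long as a camera call. They do not tell look-alikes from the thing itself.
- ctrl.search_frame(camera, name): "bbox" ([left, top, right, bottom] in pixels, round what is visible of it).
- ctrl.trace(camera, name): "pixels" (400x640 bool, what is visible of it) and "bbox" ([left, top, right, bottom] in pixels, round what is visible of it).
The state is a dict: "clock": time; "qpos": joint angles; "qd": joint speeds; "tau": joint torques, N m; "eef_pos": TCP position; "tool_rot": TCP orientation; "force": force on the tool from outside, world axes, zero at the start; "torque": the same for the moment, N m; "width": finger opening in mm; "gripper_force": force on a finger pad.
Only numpy, scipy, OpenCV 4.12 (cv2) and the standard library are available. Lean on these libraries where they do the work, as an engineer would, in place of code of your own. Each camera call takes 0.05 s, during which the arm holds its last target. There are 200 camera calls.

TASK

Two low oak boxes with press-to-open lids stand on the counter, both latched shut. Press the lid of the wider box down once on its round pad, let go so that it pops up by itself, keep your fingers off it and watch for two seconds that it stays open. Leave the narrower box shut, and do not pull the lid up or push it about, or disturb the magneto parts lying around.

Things in the scene. Friction and masses are not known exactly. Their poses are not given: they have to be found in the camera images.
- wide_box: The wider oak box, fixed to the counter, 180 mm deep (its x) by 200 mm wide (its y), rim 55 mm high, walls 8 mm. Origin at the centre of its underside; its x axis points from the front (the side with the pad, towards the robot) to the hinge side at the back.
- narrow_box: The narrower oak box, same build, depth, height and latch but only 120 mm wide; must stay shut. Origin at the centre of its underside, axes as for the wider box.
- wide_pad (a point): Centre of the top face of the round steel press pad (32 mm across, 4 mm high) on the wider box's lid, on its centre line, 35 mm behind the box's front face, 133 mm in front of the hinge, 66 mm above the counter when latched. Moves with the lid; z is the lid's normal, x points to the hinge. The lid is inset in the rim; latched, its top is 7 mm proud of it.
- narrow_pad (a point): The same point on the narrower box's lid.
- wide_hinge (a point): Middle of the hinge axis of the wider box's lid, 57 mm above the counter; the axis runs along the box's y. As the lid pops, its front edge rises about 120 mm and moves about 60 mm towards the hinge, pushing with at most about 4 N at the pad.
- wide_lid (a joint): Angle of the wider box's lid, rad: 0 latched shut, -0.044 pressed to its stop (the pad sinks 6 mm, lid flush with the rim), about 0.89 popped open. Pressing takes about 4 to 8 N. Pressed to the stop or within 1 mm of it for 0.1 s or more and then released, the lid is swung up by a damped spring in about 2 s and held open.
- narrow_lid (a joint): The same for the narrower box's lid.
- wide_latch (a joint): Travel in m of the sprung slide of the wider box's latch, hidden under the lid: 0 while latched, about 0.009 while the lid is held pressed down for the first time, 0.018 once the lid has been let go and has risen.
- magnet: Loose red-painted horseshoe magnet lying flat, about 80 by 66 mm, 18 mm high; origin under the middle of its bend. Bystander.
- shaft: Loose armature with nickel-plated shaft lying along its own x, 115 mm long, 34 mm wide, 34 mm high; origin under its centre. Bystander.
- bobbin: Loose black coil bobbin standing upright, 36 mm across, 38 mm high; origin at the centre of its foot. Bystander.
- plate: Loose brass timing plate with holes, lying flat, 60 by 60 by 6 mm; origin under its centre. Bystander.
Things that resemble listed ones, but are neither listed nor needed, are in the scene too. Leave any purple or yellow look-alike of the narrow_box alone.

How it is judged (in metres and radians):
On the way, in this order (a step that is already met when the one before it is completed fails the run):
1. the wider box's lid is pressed well down by the fingers (value of joint wide_lid below -0.02 rad and contact force between the fingers and wide_lid above 1 N), for 0.02 s.
2. the lid has popped up and stands open, untouched (value of joint wide_lid above 0.7 rad and contact force between each of the fingers, the arm and wide_lid below 0.2 N), for 1.5 s.
At the end, for the whole second after the job is handed in: The wider box's lid stands open beyond 0.7 rad and still (under 0.1 rad/s), its latch slide run home (beyond 14 mm), and the narrower box's lid is still latched (-0.02 to 0.03 rad) (value of joint wide_lid above 0.7 rad and velocity of joint wide_lid between -0.1 and 0.1 rad/s and value of joint narrow_lid between -0.02 and 0.03 rad and value of joint wide_latch above 0.014 m); the robot touches nothing.
It fails at once if the wider box's lid is pressed a second time (value of joint wide_latch above 0.014 m and value of joint wide_lid below -0.026 rad).
It fails at once if the risen lid is pinched, pulled or pushed about instead of being left to rise by itself (over 12 N) (value of joint wide_lid above 0.2 rad and contact force between any of the fingers, the arm and wide_lid above 12 N).
It fails at once if the narrower box's lid is pressed or opened (value of joint narrow_lid below -0.03 rad or value of joint narrow_lid above 0.05 rad).
It fails at once if a loose part is lifted, carried or shoved over 15 mm (distance of any of magnet, shaft, bobbin, plate from where it was at the start of the episode above 0.015 m).
It also fails if it takes over 40 s, if anything falls off the work surface, if the arm or the gripper's body presses on something with over 40 N, if the wrist force passes 120 N, or if a joint passes its speed limit or range.

## Working session

There is one attempt and no reset: what is moved stays moved. The work goes in short steps, Python scripts to look and compute and a tool call to move; the robot and the scene stay as the last step left them, time stands still between calls to the robot, and variables do not carry over. Pictures are saved under pics/ and viewed, at most 10 in all, crops included, and the job is handed in when it is done.

Besides the shell and the picture viewer there is one more tool, called after "Request:" as name([rows], argument=value, ...), one row to a line, values as JSON. play_rows: Moves the arm, as the interface text tells. Its arguments: {"type":"object","properties":{"targets":{"type":"array"}},"required":["targets"]}

```bash
mkdir -p pics
cat > h.py <<'E'
import numpy as np, cv2
from cell import ctrl
def K(n):
    c=ctrl.calibration(n); f=200/np.tan(np.radians(c["vfov"])/2)
    return c,np.array([[f,0,c["cx"]],[0,f,c["cy"]],[0,0,1.]])
def world(n,uv,depth):
    c,k=K(n); uv=np.atleast_2d(np.array(uv,float)); d=(uv-k[:2,2])/k[0,0]
    s=d.copy()
    for _ in range(20): s=d/(1+c["k1"]*(s**2).sum(1,keepdims=True))
    z=np.array([depth[int(v),int(u)] for u,v in uv])[:,None]
    p=np.hstack([s*z,z,np.ones_like(z)])
    return (p@np.array(c["extrinsics"]).T)[:,:3]
def save(n,f):
    im,d=ctrl.get_image(n); cv2.imwrite(f"pics/{f}.png",im[:,:,::-1]); return im,d
E
python3 - <<'E'
from h import *
for n in("top","side"):
    im,d=save(n,n+"0"); np.save(n+"d.npy",d)
    for t in("wide_box","narrow_box","wide_pad","narrow_pad","wide_lid"):
        for r in ctrl.search_frame(n,t):
            b=r["bbox"]; c=[(b[0]+b[2])/2,(b[1]+b[3])/2]
            print(n,t,np.round(b),round(r["confidence"],2),world(n,c,d).round())
print(ctrl.read_state())
E
```

```text
top wide_box [211. 138. 278. 204.] 0.89 [[601. 184.  57.]]
top narrow_box [334. 156. 376. 215.] 0.96 [[ 561. -174.   62.]]
top narrow_box [463. 155. 508. 216.] 0.83 [[ 571. -591.   66.]]
top narrow_box [379. 237. 420. 298.] 0.72 [[ 306. -316.   65.]]
top narrow_box [401. 114. 440. 169.] 0.64 [[ 711. -383.   63.]]
top narrow_box [216. 139. 274. 196.] 0.44 [[612. 182.  64.]]
top wide_pad [216. 139. 274. 196.] 0.84 [[611. 181.  62.]]
top narrow_pad [382. 237. 417. 288.] 0.87 [[ 320. -316.   59.]]
top narrow_pad [402. 116. 440. 162.] 0.86 [[ 720. -385.   58.]]
top narrow_pad [339. 160. 373. 209.] 0.85 [[ 565. -176.   62.]]
top narrow_pad [469. 158. 506. 210.] 0.59 [[ 576. -598.   60.]]
top wide_lid [215. 140. 271. 198.] 0.69 [[607. 188.  61.]]
side wide_box [177. 217. 277. 306.] 0.93 [[575. 214.  63.]]
side narrow_box [287. 161. 358. 221.] 0.88 [[ 545. -153.   64.]]
side narrow_box [367. 106. 426. 147.] 0.85 [[ 550. -560.   66.]]
side narrow_box [376. 176. 449. 239.] 0.74 [[ 301. -282.   60.]]
side narrow_box [298. 113. 358. 164.] 0.62 [[ 692. -351.   65.]]
side wide_pad [183. 216. 268. 
[... 400 characters left out ...]
. 198.  59.]]
{'clock': 0.6, 'qpos': array([ 1.04918996,  0.62839468,  0.03853109,  1.51741244, -0.02698424,
        0.99630595, -0.01998946]), 'qd': array([-0.00099711, -0.00070736,  0.00143956, -0.00018613, -0.0012614 ,
       -0.00054969, -0.00018453]), 'tau': array([-6.80906087e-04, -5.62967348e+01,  1.22497045e+00, -1.93692416e+01,
        1.09627628e-02,  1.95008077e-03, -2.07035976e-05]), 'eef_pos': array([ 286.1272929 , -583.64254997,  228.41345561]), 'tool_rot': array([-3.14159124e+00, -4.87425609e-06,  4.55775034e-01]), 'force': array([-0.41710372,  0.78427508,  0.19603767]), 'torque': array([-0.010397  , -0.0022908 ,  0.00704948]), 'gripper_force': 0.0, 'width': 85.43223309279408}
```

View pics/top0.png

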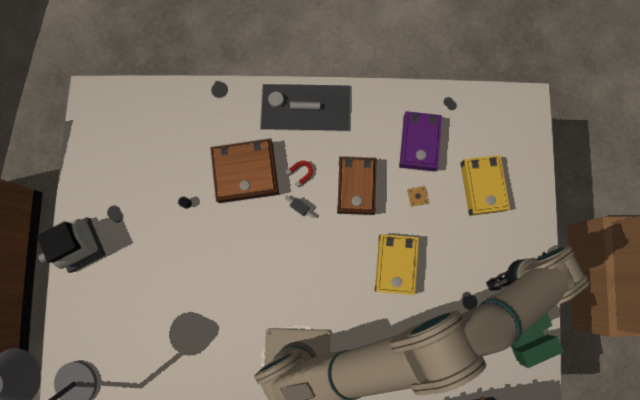

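View pics/side0.png

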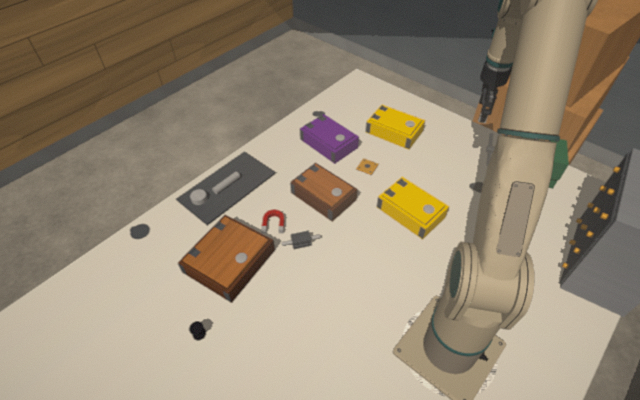

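The wide oak box shows at top (245,170), with its pad at (244,185); in the side view its pad is at (241,257). Possible mix-ups in the top view: the narrow oak box (357,186), purple (421,141), and yellow (485,185) and (398,264). The wide, plain oak box is the one I want. Next I'll measure its pad in both views and check a crop.

Run:
```python
from h import *
tiles=[]
for n,(u,v) in(("top",(244,185)),("side",(241,257))):
    im=cv2.imread(f"pics/{n}0.png"); d=np.load(n+"d.npy")
    s=cv2.cvtColor(im,cv2.COLOR_BGR2HSV)[v-12:v+13,u-12:u+13]
    m=(s[...,1]<90)&(s[...,2]>80)
    k,lab,st,ce=cv2.connectedComponentsWithStats(m.astype(np.uint8))
    i=1+np.argmin(np.hypot(*(ce[1:]-12).T)); c=ce[i]+[u-12,v-12]
    print(n,c,st[i],world(n,[c+.0],d).round(1))
    L=lab==i; vs,us=np.nonzero(L); P=world(n,np.c_[us+u-12,vs+v-12],d); print(np.median(P,0),P.mean(0))
    tiles.append(cv2.resize(im[v-60:v+60,u-60:u+60],(400,400),interpolation=2))
    # lid yaw: trace lid
    t=ctrl.trace(n,"wide_box")[0]["pixels"]; vs,us=np.nonzero(t); P=world(n,np.c_[us,vs],d); P=P[(P[:,2]>50)&(P[:,2]<75)]
    r=cv2.minAreaRect(P[:,:2].astype(np.float32)); print(r)
cv2.imwrite("pics/crop.png",np.hstack(tiles))
```

```text
top [244.45   184.7625] [ 8  7 10 10 80] [[555.7 180.8  59.9]]
[553.89357591 180.00439205  66.13569941] [554.55831007 179.57386919  66.23098736]
((610.0477905273438, 188.66207885742188), (182.8012237548828, 200.28915405273438), 9.535576820373535)
side [240.78125 257.4375 ] [ 6  8 12 10 96] [[552.5 181.   67.5]]
[552.73033349 180.70084349  66.31429168] [553.3593953  180.49616015  66.08977795]
((609.0679931640625, 188.6636962890625), (183.66383361816406, 203.47108459472656), 9.606873512268066)
```

View pics/crop.png

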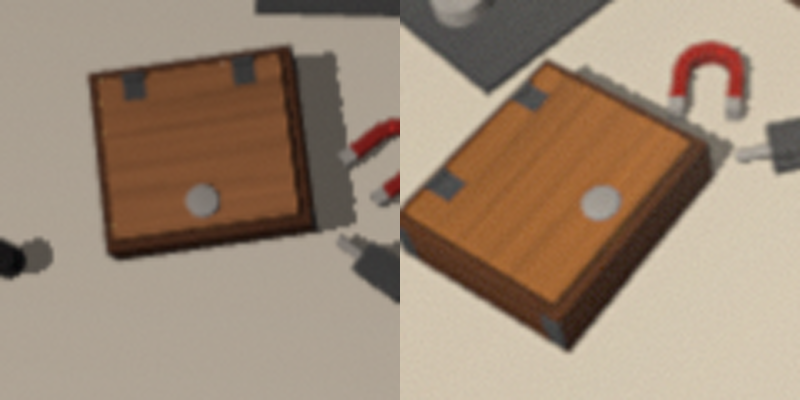

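Request:
play_rows([
  [1,4,-4,0,2],
  [1,7,-7,0,4],
  [1,10.5,-10.5,0,6],
  [1,14,-14,0,8],
  [1,17.5,-17.5,0,10],
  [1,21,-21,0,12],
  [1,24.5,-24.5,0,14],
  [1,28,-28,0,16.5],
  [1,31,-31,0,16.5],
  [1,34,-34,0,16.5],
])

```text
clock: 1.7
eef_pos: [442.4, -126.8, 228.8]
tool_rot: [3.141, -0.001, 0.168]
force: [1.8, 0.8, -0.1]
width: 0.2
gripper_force: 0.0
```

```bash
cat > w.py <<'E'
from h import *
s=ctrl.read_state(); y=s["tool_rot"][2]; d=np.array([554,180,66])-s["eef_pos"]
print(s["clock"],s["eef_pos"],s["tool_rot"],s["force"],s["width"],ctrl.finger_overhang,s["qpos"].round(2))
print("dx,dy,dz cm",(d[0]*np.cos(y)+d[1]*np.sin(y))/10,(d[0]*np.sin(y)-d[1]*np.cos(y))/10,(-d[2]-ctrl.finger_overhang)/10,"spin",np.degrees(y-.167))
E
python3 w.py
```

```text
1.7 [ 442.36977703 -126.77280153  228.79029466] [ 3.14127285e+00 -9.35865508e-04  1.68288059e-01] [ 1.75532137  0.79870872 -0.05047892] 0.21069150097548428 25.0 [ 0.16  0.36  0.08  2.03 -0.04  0.75 -1.14]
dx,dy,dz cm 16.14360785851596 -28.37415214075378 13.779029466285598 spin 0.07380035502282371
```

Request:
play_rows([
  [1,2,-3.5,0,0],
  [1,4.5,-7.5,0,0],
  [1,7,-12,0,0],
  [1,9.5,-16.5,1,0],
  [1,12,-21,3,0],
  [1,14,-25,5,0],
  [1,15.5,-27.5,7,0],
  [1,16,-28.2,8,0],
  [1,16,-28.2,8,0],
  [1,16,-28.2,8,0],
])

```text
clock: 2.7
eef_pos: [552.4, 174.2, 148.7]
tool_rot: [3.14, 0.001, 0.166]
force: [0.0, -0.6, -0.0]
width: 0.2
gripper_force: 0.0
```

```bash
cat >> w.py <<'E'
a,_=ctrl.get_image("top"); b,_=ctrl.get_image("side")
cv2.imwrite(f"pics/v{int(s['clock']*100)}.png",np.hstack([cv2.resize(a[100:240,170:310],(400,400)),cv2.resize(b[150:310,160:320],(400,400))])[:,:,::-1])
E
python3 w.py; ls -t pics|head -1
```

```text
2.7 [552.39331616 174.22752029 148.67412146] [3.14021205e+00 5.08782934e-04 1.66236401e-01] [ 0.01446298 -0.56235988 -0.02528969] 0.20125925167455896 25.0 [-0.38  0.63  0.04  1.8  -0.04  0.72 -1.72]
dx,dy,dz cm 0.25397176217745177 -0.5427042415714239 5.767412146006416 spin -0.04375099756961695
v270.png
```

Request:
play_rows([
  [1,0.2,-0.5,1.5,0],
  [1,0.2,-0.5,3,0],
  [1,0.2,-0.5,4,0],
  [1,0.2,-0.5,4.5,0],
  [1,0.2,-0.5,4.8,0],
  [1,0.2,-0.5,4.8,0],
  [1,0.2,-0.5,4.8,0],
])

```text
clock: 3.5
eef_pos: [553.9, 181.4, 100.8]
tool_rot: [-3.142, -0.001, 0.168]
force: [-0.8, -0.4, -0.1]
width: -0.1
gripper_force: 0.0
```

```bash
python3 w.py; cd pics; cp $(ls -t v*|head -1) now1.png
```

```text
3.5 [553.93308164 181.36790154 100.78423247] [-3.14150856e+00 -8.09635276e-04  1.67718369e-01] [-0.80461425 -0.40386759 -0.0756863 ] -0.12747352369942003 25.0 [-0.39  0.7   0.04  1.82 -0.04  0.62 -1.73]
dx,dy,dz cm -0.01623687677320438 0.1359878330215127 0.9784232471346442 spin 0.04115948482802005
```

View pics/now1.png

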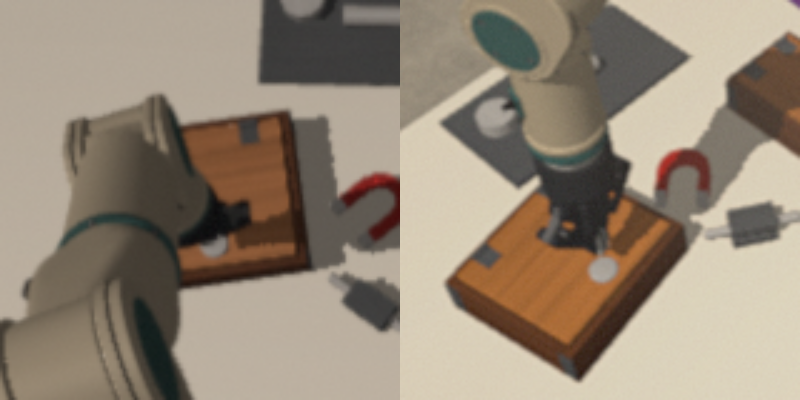

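Run:
```python
from h import *
P=np.array([[554,180,66],[554,181,76],[554,181,130],[562,138,140],[554,181,200.]])
for n in("top","side"):
    c,k=K(n); T=np.linalg.inv(np.array(c["extrinsics"]))
    uv,_=cv2.projectPoints(P,cv2.Rodrigues(T[:3,:3])[0],T[:3,3],k,np.array([c["k1"],0,0,0.])); uv=uv[:,0]
    print(n,((uv-[170,100])*400/140 if n=="top" else (uv-[160,150])*2.5).round(), np.array(c["extrinsics"])[:3,3].round())
im,_=ctrl.get_image("side"); cv2.imwrite("pics/tip.png",cv2.resize(im[215:275,205:275],(700,600),interpolation=2)[:,:,::-1])
```

```text
top [[212. 243.]
 [210. 241.]
 [201. 231.]
 [239. 223.]
 [188. 218.]] [ 267. -110. 1597.]
side [[202. 268.]
 [200. 263.]
 [192. 235.]
 [216. 200.]
 [182. 194.]] [ -37.  521. 1047.]
```

View pics/tip.png

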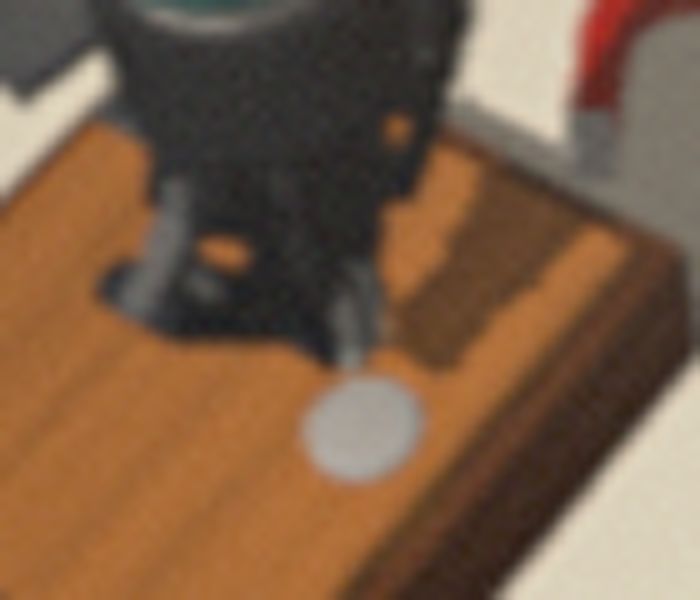

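The pad is at crop (360,430). The fingers above it look oddly spread, with ends at (345,355) and (130,300), so I'll measure them with depth.

Run:
```python
from h import *
im,d=ctrl.get_image("side")
for a,b in((345,350),(345,300),(355,280),(300,330),(250,320),(200,320),(130,290),(150,280),(170,220),(270,250),(330,350),(430,340),(300,150)):
    u,v=205+a/10,215+b/10; print((a,b),world("side",[(u,v)],d).round(),im[int(v),int(u)])
```

```text
(345, 350) [[545. 183. 113.]] [107 104  99]
(345, 300) [[543. 181. 135.]] [85 80 76]
(355, 280) [[544. 176. 138.]] [64 63 61]
(300, 330) [[548. 193. 130.]] [40 42 43]
(250, 320) [[538. 211. 164.]] [37 36 36]
(200, 320) [[537. 225. 180.]] [31 33 31]
(130, 290) [[544. 237. 198.]] [106 103  99]
(150, 280) [[542. 232. 200.]] [99 95 92]
(170, 220) [[547. 220. 208.]] [107 100 100]
(270, 250) [[550. 194. 166.]] [40 38 37]
(330, 350) [[545. 188. 118.]] [66 64 63]
(430, 340) [[560. 148.  64.]] [104  70  46]
(300, 150) [[537. 186. 210.]] [50 50 47]
```

Depth puts the fingertips at about z 105, higher than the nominal 76, with x and y correct. The widely spread parts are just knuckles higher up. I'll go down in small steps and watch the force.

Request:
play_rows([
  [1,0,0.1,0.3,0],
  [1,0,0.1,0.6,0],
  [1,0,0.1,0.8,0],
  [1,0,0.1,0.8,0],
])

```text
clock: 4.1
eef_pos: [553.4, 180.2, 91.9]
tool_rot: [3.141, 0.001, 0.168]
force: [0.6, 0.5, 0.0]
width: -0.5
gripper_force: 0.0
```

```bash
python3 w.py;  python3 - <<'E'
from h import *
im,d=ctrl.get_image("side"); cv2.imwrite("pics/tip2.png",cv2.resize(im[215:275,205:275],(700,600),interpolation=2)[:,:,::-1])
for b in range(300,450,10): print(b,world("side",[(239.5,215+b/10)],d).round()[0],im[int(215+b/10),239])
E
```

```text
4.1 [553.39866418 180.24772992  91.93520799] [3.14147215e+00 9.01039254e-04 1.67778903e-01] [0.64640032 0.50566704 0.04509626] -0.5165215492618593 25.0 [-0.39  0.71  0.04  1.83 -0.04  0.6  -1.73]
dx,dy,dz cm 0.055152279714265076 0.03446701045374758 0.09352079931613133 spin 0.04462784272632007
300 [541. 182. 139.] [43 42 42]
310 [541. 183. 135.] [65 62 59]
320 [544. 182. 127.] [76 74 71]
330 [542. 184. 126.] [77 76 70]
340 [544. 183. 119.] [77 75 69]
350 [545. 184. 114.] [67 63 60]
360 [549. 182. 103.] [62 58 55]
370 [546. 184. 103.] [69 66 62]
380 [548. 184.  96.] [106 104 100]
390 [563. 176.  68.] [152 146 137]
400 [561. 178.  68.] [167 159 152]
410 [560. 180.  66.] [170 163 152]
420 [559. 181.  63.] [170 163 152]
430 [557. 183.  62.] [171 165 154]
440 [553. 186.  64.] [172 165 157]
```

View pics/tip2.png

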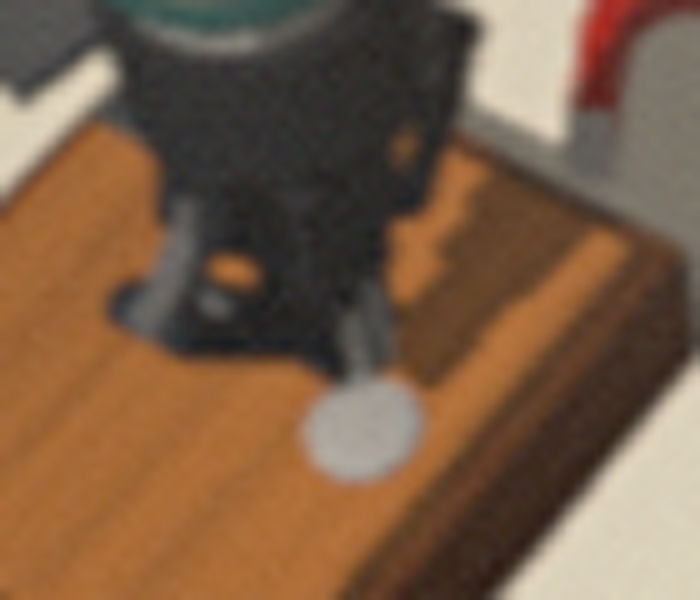

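The tip is about 25 mm above the pad, as depth shows. I'll continue slowly.

Request:
play_rows([
  [1,0,0,0.3,0],
  [1,0,0,0.6,0],
  [1,0,0,0.6,0],
  [1,0,0,0.6,0],
])

```text
clock: 4.65
eef_pos: [553.6, 180.3, 86.3]
tool_rot: [3.142, 0.0, 0.168]
force: [-0.6, 0.4, -0.0]
width: -0.2
gripper_force: 0.0
```

Request:
play_rows([
  [1,0,0,0.3,0],
  [1,0,0,0.6,0],
  [1,0,0,0.8,0],
  [1,0,0,0.8,0],
])

```text
clock: 5.05
eef_pos: [553.5, 180.2, 78.0]
tool_rot: [3.141, 0.001, 0.168]
force: [0.0, -0.4, 1.0]
width: -0.2
gripper_force: 0.0
```

```bash
python3 w.py;  python3 - <<'E'
from h import *
im,d=ctrl.get_image("side")
for b in range(340,450,10): print(b,world("side",[(239.5,215+b/10)],d).round()[0],im[int(215+b/10),239])
E
```

```text
5.05 [553.47063747 180.22571631  78.00779142] [3.14141970e+00 7.13117571e-04 1.67881584e-01] [ 0.03512176 -0.3704917   1.02711342] -0.1748298532401575 25.0 [-0.38  0.73  0.03  1.84 -0.04  0.57 -1.73]
dx,dy,dz cm 0.04842043401056025 0.03109963081338159 -1.2992208584746165 spin 0.050511054399961695
340 [540. 186. 125.] [43 44 41]
350 [546. 183. 111.] [55 53 46]
360 [546. 183. 107.] [56 51 50]
370 [546. 184. 103.] [53 52 50]
380 [549. 183.  95.] [48 46 46]
390 [546. 186.  96.] [39 38 38]
400 [545. 187.  94.] [62 60 59]
410 [544. 188.  91.] [121 115 109]
420 [556. 182.  68.] [161 154 147]
430 [552. 186.  70.] [172 164 156]
440 [551. 187.  68.] [175 169 159]
```

Request:
play_rows([
  [1,0,0,0.1,0],
  [1,0,0,0.2,0],
  [1,0,0,0.2,0],
])

```text
clock: 5.5
eef_pos: [553.7, 180.3, 76.3]
tool_rot: [-3.142, 0.0, 0.168]
force: [-0.9, -0.6, -0.4]
width: 0.1
gripper_force: 0.0
```

Request:
play_rows([
  [1,0,0,0.2,0],
  [1,0,0,0.4,0],
  [1,0,0,0.4,0],
])

```text
clock: 5.8
eef_pos: [553.5, 180.3, 72.1]
tool_rot: [3.142, 0.001, 0.168]
force: [0.3, -1.0, -0.9]
width: 0.1
gripper_force: 0.0
```

Request:
play_rows([
  [1,0,0,0.2,0],
  [1,0,0,0.4,0],
  [1,0,0,0.4,0],
])

```text
clock: 6.1
eef_pos: [553.6, 180.3, 68.1]
tool_rot: [3.142, 0.0, 0.168]
force: [0.0, 0.1, -0.2]
width: -0.0
gripper_force: 0.0
```

```bash
python3 w.py;  python3 - <<'E'
from h import *
im,d=ctrl.get_image("side"); im2,_=ctrl.get_image("top"); cv2.imwrite("pics/tip3.png",np.hstack([cv2.resize(i,(400,400),interpolation=2) for i in (im[225:275,215:265],im2[160:210,220:270])])[:,:,::-1])
E
```

```text
6.1 [553.56533883 180.2918696   68.11298683] [3.14153384e+00 4.62822826e-04 1.67821672e-01] [ 0.02864219  0.1265734  -0.23422478] -0.011809072881316033 25.0 [-0.38  0.75  0.03  1.84 -0.04  0.55 -1.73]
dx,dy,dz cm 0.03798021573509591 0.036037274974696984 -2.288701316853826 spin 0.04707834094058624
```

View pics/tip3.png

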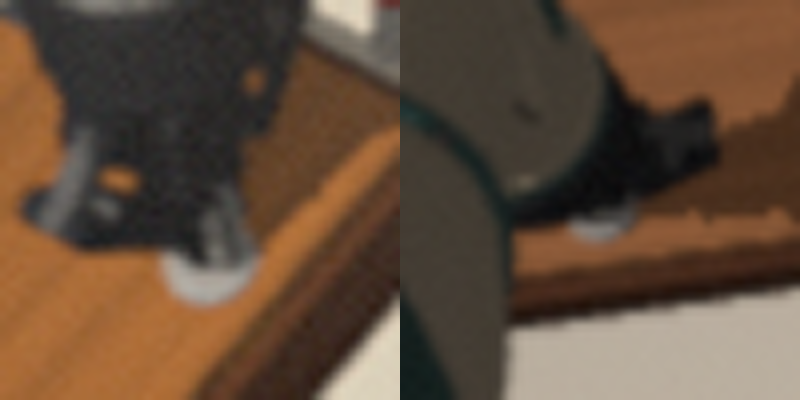

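The tip now covers the upper half of the pad, at side crop (210,262) against a disc centre of about (210,270), so contact is close. Now 2 mm steps.

Request:
play_rows([
  [1,0,0,0.2,0],
  [1,0,0,0.2,0],
  [1,0,0,0.2,0],
])

```text
clock: 6.6
eef_pos: [553.7, 180.3, 66.4]
tool_rot: [3.142, 0.0, 0.168]
force: [0.7, 0.9, -0.2]
width: -0.0
gripper_force: 0.0
```

Request:
play_rows([
  [1,0,0,0.2,0],
  [1,0,0,0.2,0],
  [1,0,0,0.2,0],
])

```text
clock: 6.9
eef_pos: [553.7, 180.4, 64.3]
tool_rot: [-3.142, 0.0, 0.168]
force: [0.8, -0.5, 0.0]
width: -0.2
gripper_force: 0.0
```

Request:
play_rows([
  [1,0,0,0.2,0],
  [1,0,0,0.2,0],
  [1,0,0,0.2,0],
])

```text
clock: 7.2
eef_pos: [553.9, 180.4, 62.6]
tool_rot: [-3.141, -0.0, 0.168]
force: [-0.6, 0.3, 3.4]
width: 0.2
gripper_force: 1.4
```

Request:
play_rows([
  [1,0,0,0.2,0],
  [1,0,0,0.2,0],
])

```text
clock: 7.4
eef_pos: [553.8, 180.4, 60.4]
tool_rot: [-3.142, -0.0, 0.168]
force: [-0.3, 0.2, 3.0]
width: -0.1
gripper_force: 1.5
```

Contact is at about z 63. Now pressing on to the stop.

Request:
play_rows([
  [1,0,0,0.1,0],
  [1,0,0,0.2,0],
  [1,0,0,0.2,0],
])

```text
clock: 7.7
eef_pos: [553.7, 180.3, 58.4]
tool_rot: [-3.142, 0.0, 0.168]
force: [-0.6, -0.5, 3.7]
width: 0.4
gripper_force: 1.9
```

Request:
play_rows([
  [1,0,0,0.1,0],
  [1,0,0,0.15,0],
  [1,0,0,0.15,0],
])

```text
clock: 8.0
eef_pos: [553.7, 180.4, 57.4]
tool_rot: [-3.142, -0.0, 0.168]
force: [-2.4, -1.0, 8.4]
width: -0.2
gripper_force: 4.2
```

Request:
play_rows([
  [1,0,0,0.1,0],
  [1,0,0,0.1,0],
  [1,0,0,0.1,0],
])

```text
clock: 8.3
eef_pos: [553.8, 180.4, 57.2]
tool_rot: [-3.141, -0.0, 0.168]
force: [-4.2, -1.3, 14.2]
width: -0.2
gripper_force: 7.5
```

It's at the stop: force is climbing and z no longer moves. Releasing up and away.

Request:
play_rows([
  [1,0,0,-4,0],
  [1,-1,0,-9,0],
  [1,-4,0,-14,0],
  [1,-8,0,-18,0],
  [1,-12,0,-20,0],
  [1,-15,0,-20,0],
  [1,-15,0,-20,0],
  [1,-15,0,-20,0],
  [1,-15,0,-20,0],
  [1,-15,0,-20,0],
])

```text
clock: 9.3
eef_pos: [406.9, 155.4, 255.3]
tool_rot: [3.141, 0.0, 0.167]
force: [0.2, -0.7, -0.3]
width: 0.2
gripper_force: 0.0
```

Request:
play_rows([
  [1,0,0,0,0],
  [1,0,0,0,0],
  [1,0,0,0,0],
  [1,0,0,0,0],
  [1,0,0,0,0],
  [1,0,0,0,0],
  [1,0,0,0,0],
  [1,0,0,0,0],
  [1,0,0,0,0],
  [1,0,0,0,0],
])

```text
clock: 10.3
eef_pos: [405.9, 155.3, 256.0]
tool_rot: [-3.142, -0.0, 0.168]
force: [0.2, 0.5, 0.1]
width: -0.2
gripper_force: 0.0
```

Request:
play_rows([
  [1,0,0,0,0],
  [1,0,0,0,0],
  [1,0,0,0,0],
  [1,0,0,0,0],
  [1,0,0,0,0],
  [1,0,0,0,0],
  [1,0,0,0,0],
  [1,0,0,0,0],
  [1,0,0,0,0],
  [1,0,0,0,0],
])

```text
clock: 11.3
eef_pos: [405.8, 155.3, 255.9]
tool_rot: [-3.142, -0.0, 0.168]
force: [-0.1, -1.1, -0.2]
width: -0.2
gripper_force: 0.0
```

Request:
play_rows([
  [1,0,0,0,0],
  [1,0,0,0,0],
  [1,0,0,0,0],
  [1,0,0,0,0],
  [1,0,0,0,0],
  [1,0,0,0,0],
  [1,0,0,0,0],
  [1,0,0,0,0],
  [1,0,0,0,0],
  [1,0,0,0,0],
])

```text
clock: 12.3
eef_pos: [405.9, 155.3, 255.9]
tool_rot: [-3.142, -0.0, 0.168]
force: [-0.1, 0.2, 0.5]
width: 0.3
gripper_force: 0.0
```

```bash
python3 w.py; cd pics; cp $(ls -t v*|head -1) now2.png
```

```text
12.3 [405.87738782 155.30798711 255.93540989] [-3.14156753e+00 -9.16327183e-05  1.67780584e-01] [-0.11734446  0.19595611  0.54305547] 0.31563511036477454 25.0 [-0.47  0.29  0.05  2.05 -0.02  0.81 -1.81]
dx,dy,dz cm 15.016607919867713 0.039037996579912713 16.493540989310993 spin 0.044724177328456474
```

View pics/now2.png

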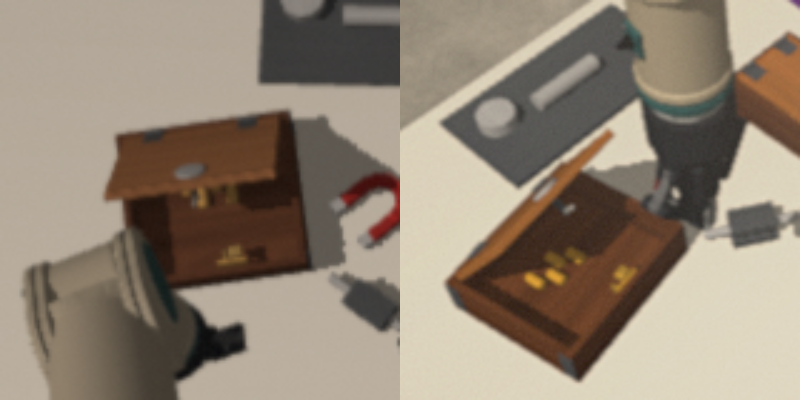

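The lid stands open, with its pad at top crop (190,172), and the arm is clear of it. I'll watch for two more seconds, then hand the job in.

Request:
play_rows([
  [1,0,0,0,0],
  [1,0,0,0,0],
  [1,0,0,0,0],
  [1,0,0,0,0],
  [1,0,0,0,0],
  [1,0,0,0,0],
  [1,0,0,0,0],
  [1,0,0,0,0],
  [1,0,0,0,0],
  [1,0,0,0,0],
])

```text
clock: 13.4
eef_pos: [405.8, 155.3, 255.9]
tool_rot: [-3.142, 0.0, 0.168]
force: [-0.6, -0.6, -0.2]
width: 0.2
gripper_force: 0.0
```

Request:
play_rows([
  [1,0,0,0,0],
  [1,0,0,0,0],
  [1,0,0,0,0],
  [1,0,0,0,0],
  [1,0,0,0,0],
  [1,0,0,0,0],
  [1,0,0,0,0],
  [1,0,0,0,0],
  [1,0,0,0,0],
  [1,0,0,0,0],
])

```text
clock: 14.4
eef_pos: [405.9, 155.3, 255.9]
tool_rot: [-3.142, -0.0, 0.168]
force: [1.0, -0.2, 0.9]
width: 0.1
gripper_force: 0.0
```

Run:
```python
from h import *
a,d=ctrl.get_image("top"); old=cv2.imread("pics/v1230.png")[:,:400]
new=cv2.resize(a[100:240,170:310],(400,400))[:,:,::-1]
diff=np.abs(cv2.blur(new,(9,9)).astype(int)-cv2.blur(old,(9,9))).max()
print("change",diff)
if diff<30: print(ctrl.finish_job())
```

```text
change 4
the job is handed in; nothing more can be done
None
```

The wider box's lid was pressed once, popped up by itself and stayed open and untouched for over two seconds; the arm touched nothing else that I could see, and the job is handed in (no verdict was returned).

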